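Carry the carburettor parts across to the assembly rack in reverse order

ROBOT

A 7-joint arm with a two-finger parallel gripper is mounted at the origin on a cart in front of the work surface, level with it; the furniture and walls round the work are solid. World frame = base frame: x ahead of the robot, y to its left, z up, the work surface at z = 0. Lengths are in m, angles in rad, forces in N, time in s.
With the tool pointing down it reaches from about 0.425 to 0.875 m from the base axis. Payload 4.7 kg.
Tool frame: the origin (TCP) lies where the fingers leave the gripper's body, on its centre line; the fingertips stand 70 mm ahead of it and the grasp point (between the pads) lies 51 mm ahead of it; z points along the fingers, y is the line along which they close (so a half turn about z gives the same grasp; the last joint's range is limited). The gripper opens to 87 mm and grips with 3 to 60 N. Pads are 19 mm wide; open, the fingers measure 117 mm over their backs; the gripper's body (75 mm by 190 mm) begins 51 mm behind the grasp point.
Start: joints at [-1.111, 0.321, -0.07, 1.45, 0.023, 1.371, -0.057], TCP at [0.28, 0.586, 0.292] pointing down, gripper open.
Joint ranges: [-2.86, 2.86], [-0.3, 2.09], [-1.38, 1.24], [0.06, 2.45], [-1.56, 4.7], [0.09, 2.05], [-2.69, 2.69]. Speed limits (rad/s): [2.57, 2.57, 3.14, 3.14, 3.14, 3.14, 3.14].

INTERFACE

Orientations are given as a rotation vector (axis times angle).
In Python, from bench import ctrl gives the robot as it stands.
- The arm moves only by the tool drive_tool, never from a script. Its argument "motion" is a list of rows, each a list of 3 entries, a list of its own where there are three numbers: the shift along the tool's x, y, z in cm, then the turn, a rotation vector about the tool's x, y, z in degrees, then the opening, from -1 (shut) to 1 (fully open). In form: [[[x, y, z], [ax, ay, az], claw], ...]. A call has 1 to 12 rows; each row shifts and turns the commanded pose from where the row before left it, along the tool's axes as they then stand; what a row does not reach is not made up. A row lasts 1/8 s, in which the tool goes at most 62.5 mm and 10.7 degrees, less where a joint would pass 70% of its speed; a pose out of reach is approached as far as the arm can. A call with a gripper value outside its range is refused whole. The fingers move at their own pace and stop on an object; "force" is the grip in N (left out, the last holds). Time passes only in rows, so rows that do not move let the fingers close. It gives the time, the measured TCP pose, the force, the opening and the grip force at its end, in the units of the state.
- ctrl.get_state(): the state, without advancing time (a new reading comes with each control period).
- ctrl.get_image(name): name is "side" or "top"; returns the picture (384x512x3 uint8, red, green, blue); there is no depth.
- ctrl.calibration(name): a dict with "K" (3x3 intrinsics, pixels), "origin" and "attitude" of the camera in the world. Camera axes: x right, y up, looking along -z (the intrinsics and any distortion apply to the point x, -y, -z); pixel columns grow to the right and rows downward; lengths in m; the calibration is good to about 2 mm. A picture is of the moment at which its call begins. calibration takes no time and is no camera call.
- ctrl.close_job(): hands the job in; it is judged then, once.
The state is a dict: "time": time; "joint_positions": joint angles; "qd": joint speeds; "joint_torque": joint torques, N m; "position": TCP position; "tool_rot": TCP orientation; "ft_force": force on the tool from outside, world axes, zero at the start; "torque": the same for the moment, N m; "grip_width": opening from 0.0 (shut) to 1.0 (fully open); "grip_force": force on a finger pad.
Only numpy, scipy, OpenCV 4.12 (cv2) and the standard library are available. Lean on these libraries where they do the work, as an engineer would, in place of code of your own. Each camera call takes 0.05 s, during which the arm holds its last target. There are 200 camera calls.

TASK

Carburettor parts go back together in the reverse of the order they came off, so move the four parts from the plywood strip-down board to the four-bay steel assembly rack in reverse order: the part at the left end of the board goes into the bay at the right end of the rack, the next one into the next bay, and so on. Set each part upright in the middle of its bay, standing flat on the bay floor; the grey pads are fixed to the board and stay there.

Things in the scene. Friction and masses are not known exactly. Their poses are not given: they have to be found in the camera images.
- strip_board: strip-down board: flat plywood, 80 x 310 x 10 mm, a 10 mm high batten across each end; fixed, in the nearer or the farther row. Origin at the centre of its underside, on the work surface; x away from the robot, y along the row to the robot's left, z up. Four places at y = +105, +35, -35, -105 mm, each with a 4 mm grey plastic pad whose top is 14 mm above the work surface
- assembly_rack: assembly rack: bare steel, 76 x 284 mm, fixed, in the other row. Origin and axes as for the board. Four open-topped bays centred at y = +105, +35, -35, -105 mm, floor 6 mm above the work surface. Each bay is 66 mm wide along y between 4 mm dividers (tops 21 mm above the work surface), 68 mm long along x between front and back lips (tops 10 mm above the work surface)
- filter_cup: filter cup: silvery open-topped round cup, 46 mm across at the top, 38 mm at the bottom, 32 mm high, 50 g; stands upright. Origin at the centre of its underside, z up
- vent_valve: vent valve: dark brown mushroom shape, round head 45 mm across from 14 to 31 mm above its underside, on a stem 27 mm across; 60 g. Origin at the centre of its underside, z up
- float: float: black plastic block 32 (x) x 34 (y) x 19 mm high with a thin brass hinge wire on its -y side (about 50 mm over all along y); 30 g. Grip the block, not the wire. Origin at the middle of the whole float (block and wire) in plan, on its underside: the block reaches from y = -9 to +25 mm, so the block's centre is at y = +8 mm; z up
- venturi: brass venturi sleeve: round, 33 mm high, foot flange 40 mm across and 6 mm high, neck 28 mm, top collar 34 mm across from 27 to 33 mm, a blind bore in the top; 60 g. Origin at the centre of its underside, z up
- pad_square: square, 52 x 52 mm, grey plastic locating pad, 4 mm thick, fixed on the strip-down board at one of its four places; it only marks where the filter cup stands at the start and stays where it is. Origin at the centre of its underside.
- pad_round: round, 60 mm across, grey plastic locating pad, 4 mm thick, fixed on the strip-down board at one of its four places; it only marks where the vent valve stands at the start and stays where it is. Origin at the centre of its underside.
- pad_hex: six-sided, 64 mm across its corners, grey plastic locating pad, 4 mm thick, fixed on the strip-down board at one of its four places; it only marks where the float stands at the start and stays where it is. Origin at the centre of its underside.
- pad_cross: cross-shaped, 62 mm across, grey plastic locating pad, 4 mm thick, fixed on the strip-down board at one of its four places; it only marks where the venturi sleeve stands at the start and stays where it is. Origin at the centre of its underside.
Not all that is in view belongs to the job. What is shaped like the filter_cup but blue or green is not meant.

How it is judged:
At the end, for the whole second after the job is handed in: Each part stands in the rack bay that mirrors its starting place on the board (left end to right end), its origin within 15 mm of the bay centre along and across the rack and within 4 mm of the floor in height, upright within 0.15 rad, released and at rest (((y of pad_square in the frame of strip_board between 0.075 and 0.135 m and y of filter_cup in the frame of assembly_rack between -0.12 and -0.09 m) or (y of pad_square in the frame of strip_board between 0.005 and 0.065 m and y of filter_cup in the frame of assembly_rack between -0.05 and -0.02 m) or (y of pad_square in the frame of strip_board between -0.065 and -0.005 m and y of filter_cup in the frame of assembly_rack between 0.02 and 0.05 m) or (y of pad_square in the frame of strip_board between -0.135 and -0.075 m and y of filter_cup in the frame of assembly_rack between 0.09 and 0.12 m)) and x of filter_cup in the frame of assembly_rack between -0.015 and 0.015 m and z of filter_cup in the frame of assembly_rack between 0.002 and 0.01 m and angle between each of filter_cup, vent_valve, float, venturi's own z axis and vertical below 0.15 rad and linear speed of each of filter_cup, vent_valve, float, venturi below 0.02 m/s and ((y of pad_round in the frame of strip_board between 0.075 and 0.135 m and y of vent_valve in the frame of assembly_rack between -0.12 and -0.09 m) or (y of pad_round in the frame of strip_board between 0.005 and 0.065 m and y of vent_valve in the frame of assembly_rack between -0.05 and -0.02 m) or (y of pad_round in the frame of strip_board between -0.065 and -0.005 m and y of vent_valve in the frame of assembly_rack between 0.02 and 0.05 m) or (y of pad_round in the frame of strip_board between -0.135 and -0.075 m and y of vent_valve in the frame of assembly_rack between 0.09 and 0.12 m)) and x of vent_valve in the frame of assembly_rack between -0.015 and 0.015 m and z of vent_valve in the frame of assembly_rack between 0.002 and 0.01 m and ((y of pad_hex in the frame of strip_board between 0.075 and 0.135 m and y of float in the frame of assembly_rack between -0.12 and -0.09 m) or (y of pad_hex in the frame of strip_board between 0.005 and 0.065 m and y of float in the frame of assembly_rack between -0.05 and -0.02 m) or (y of pad_hex in the frame of strip_board between -0.065 and -0.005 m and y of float in the frame of assembly_rack between 0.02 and 0.05 m) or (y of pad_hex in the frame of strip_board between -0.135 and -0.075 m and y of float in the frame of assembly_rack between 0.09 and 0.12 m)) and x of float in the frame of assembly_rack between -0.015 and 0.015 m and z of float in the frame of assembly_rack between 0.002 and 0.01 m and ((y of pad_cross in the frame of strip_board between 0.075 and 0.135 m and y of venturi in the frame of assembly_rack between -0.12 and -0.09 m) or (y of pad_cross in the frame of strip_board between 0.005 and 0.065 m and y of venturi in the frame of assembly_rack between -0.05 and -0.02 m) or (y of pad_cross in the frame of strip_board between -0.065 and -0.005 m and y of venturi in the frame of assembly_rack between 0.02 and 0.05 m) or (y of pad_cross in the frame of strip_board between -0.135 and -0.075 m and y of venturi in the frame of assembly_rack between 0.09 and 0.12 m)) and x of venturi in the frame of assembly_rack between -0.015 and 0.015 m and z of venturi in the frame of assembly_rack between 0.002 and 0.01 m); the robot touches nothing.
It also fails if it takes over 88 s, if anything falls off the work surface, if the arm or the gripper's body presses on something with over 40 N, if the wrist force passes 120 N, or if a joint passes its speed limit or range.

## Working session

There is one attempt and no reset: what is moved stays moved. The work goes in short steps, Python scripts to look and compute and a tool call to move; the robot and the scene stay as the last step left them, time stands still between calls to the robot, and variables do not carry over. Pictures are saved under pics/ and viewed, at most 14 in all, crops included, and the job is handed in when it is done.

Besides the shell and the picture viewer there is one more tool, called after ">>>" by a JSON object that holds its "api" and its "payload", one argument or row to a line. drive_tool: Moves the arm, as the interface text tells. Its arguments: {"type":"object","properties":{"motion":{"type":"array","items":{"type":"array"}},"force":{"type":"number"}},"required":["motion"]}

```bash
mkdir -p pics; python3 - <<'E'
from bench import ctrl
import cv2
s=ctrl.get_state(); print({k:s[k] for k in('time','position','tool_rot','grip_width','ft_force')})
for n in('side','top'):
    im=ctrl.get_image(n); cv2.imwrite(f'pics/{n}0.png',im[:,:,::-1]); c=ctrl.calibration(n); print(n,c)
E
```

```text
{'time': 0.0, 'position': array([0.28015433, 0.58605781, 0.29114886]), 'tool_rot': array([-6.94400733e-01, -3.06355935e+00,  2.96814576e-03]), 'grip_width': 0.9985534643037522, 'ft_force': array([-0.15874367,  0.25079251, -0.27068875])}
side {'K': array([[359.64507158,   0.        , 254.29565019],
       [  0.        , 359.64507158, 190.84322468],
       [  0.        ,   0.        ,   1.        ]]), 'origin': array([0.60019774, 0.63245901, 0.55847095]), 'attitude': array([-0.01575667,  1.39047129,  2.80380363])}
top {'K': array([[493.02421167,   0.        , 258.70938756],
       [  0.        , 493.02421167, 187.28671486],
       [  0.        ,   0.        ,   1.        ]]), 'origin': array([ 0.51764562, -0.0482945 ,  1.04647344]), 'attitude': array([ 0.09797397, -0.07255958, -1.57724992])}
```

View pics/top0.png

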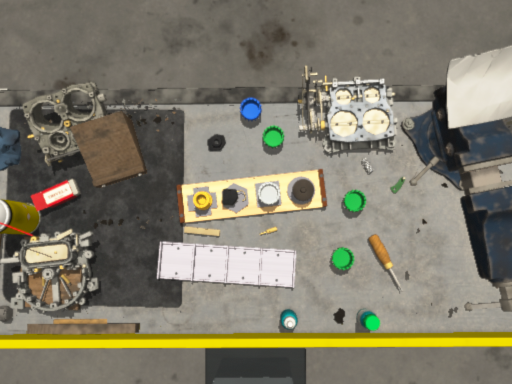

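View pics/side0.png

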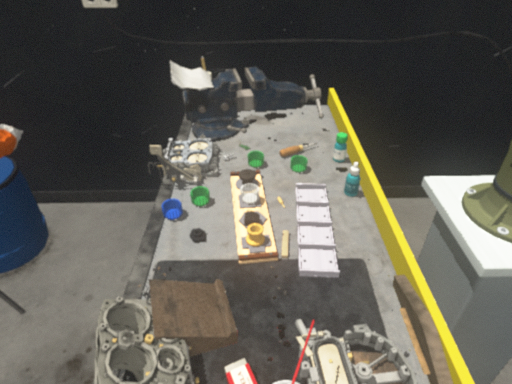

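The top view has image-right = −y and image-up = +x. On the board from left to right: brass venturi (203,201), black float (233,198), silvery cup (268,193) and brown valve (302,190). The rack is at (227,264). Blue (250,109) and green (273,136), (355,201), (343,259) cups are decoys; the silvery one on the square pad fits the description. The side view shows the same row. I'll enlarge both views to confirm.

```bash
python3 - <<'E'
import cv2
t=cv2.imread('pics/top0.png'); s=cv2.imread('pics/side0.png')
cv2.imwrite('pics/topc.png',cv2.resize(t[160:296,148:338],None,fx=4.2,fy=4.2,interpolation=cv2.INTER_CUBIC))
cv2.imwrite('pics/sidec.png',cv2.resize(s[120:285,150:380],None,fx=3.45,fy=3.45,interpolation=cv2.INTER_CUBIC))
E
```

```text
(no output)
```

View pics/topc.png

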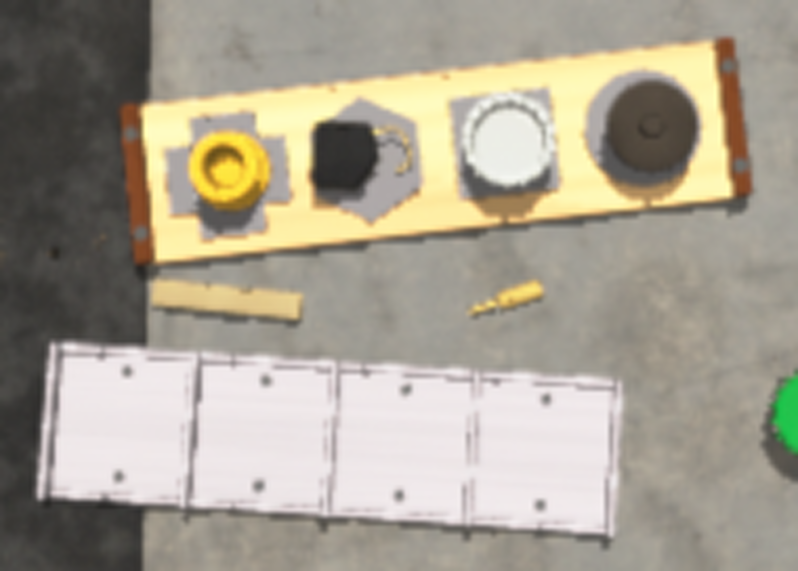

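View pics/sidec.png

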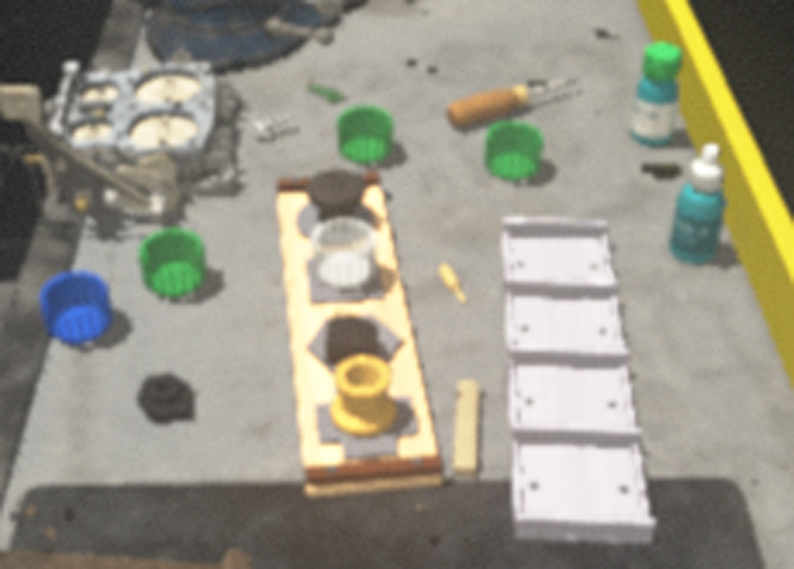

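The crops confirm the order: venturi (cross pad, left end), float (hex pad, wire to the right), silvery cup (square pad) and valve (round pad, right end). No other silvery cup is in view. Next I triangulate tops, pads, floor screws and obstacles.

```bash
cat > h.py <<'E'
import numpy as np, cv2
from scipy.spatial.transform import Rotation as R
from bench import ctrl
def ray(n,p):
    c=ctrl.calibration(n); K=c['K']; d=np.linalg.inv(K)@[p[0],p[1],1]
    return np.array(c['origin']),R.from_rotvec(c['attitude']).apply(np.array([d[0],-d[1],-d[2]]))
def plane(n,p,z):
    o,d=ray(n,p); return o+d*(z-o[2])/d[2]
def tri(a,b):
    o,d=ray('top',a); q,e=ray('side',b)
    s=np.linalg.lstsq(np.c_[d,-e],q-o,rcond=None)[0]
    A=o+d*s[0];B=q+e*s[1]; return (A+B)/2,np.linalg.norm(A-B)
T=lambda x,y:(148+(x+.5)/4.2-.5,160+(y+.5)/4.2-.5)
S=lambda x,y:(150+(x+.5)/3.45-.5,120+(y+.5)/3.45-.5)
E
python3 - <<'E'
from h import *
np.set_printoptions(precision=4,suppress=True)
for n,a,b in [('venturi top',(229,167),(363,371)),('cup rim',(508,140),(344,238)),('valve top',(652,124),(335,180)),
 ('float top',(344,155),(352,334)),
 ('s1a',(127,371),(534,486)),('s1b',(118,477),(623,490)),('s2a',(265,380),(529,407)),('s2b',(258,486),(616,410)),('s3a',(405,390),(525,336)),('s3b',(399,496),(608,329)),
 ('s4a',(546,399),(520,268)),('s4b',(540,505),(603,268)),('cross R corner',(291,113),(317,402)),('hex top',(362,98),(312,342)),('hex bot',(371,223),(402,345)),('batten L far',(121,104),(304,467)),('batten L near',(136,265),(440,462))]:
    p,e=tri(T(*a),S(*b)); print(n,p,round(e*1000,1))
print('bottle',tri((287.5,318),S(711,150)))
o,d1=ray('top',(10,336));_,d2=ray('top',(500,334));q,e1=ray('side',(330,95));_,e2=ray('side',(430,310))
n1=np.cross(d1,d2);n2=np.cross(e1,e2);u=np.cross(n1,n2);u/=u[1]
P=np.linalg.solve(np.array([n1,n2,[0,1,0]]),[n1@o,n2@q,0]);print('rail',P,u)
# masks in top view
t=cv2.cvtColor(cv2.imread('pics/top0.png'),cv2.COLOR_BGR2HSV)
def blob(m,x0,x1,y0=170,y1=225):
    k=np.zeros_like(m);k[y0:y1,x0:x1]=m[y0:y1,x0:x1]
    c=max(cv2.findContours(k,cv2.RETR_EXTERNAL,cv2.CHAIN_APPROX_NONE)[0],key=cv2.contourArea);return c
dark=cv2.inRange(t,(0,0,0),(179,255,95))
v=blob(dark,285,318);print('valve',cv2.minEnclosingCircle(v),plane('top',cv2.fitEllipse(v)[0],.041))
f=blob(cv2.inRange(t,(0,0,0),(179,255,70)),218,245);print('float',cv2.minAreaRect(f),plane('top',cv2.minAreaRect(f)[0],.033))
for nm,z,cs in[('board',.02,[(121,104),(136,265),(750,193),(733,38)]),('boardplane',.01,[(143,104),(152,263),(734,198),(716,40)]),('rack outer',.006,[(52,343),(40,498),(612,535),(621,379)])]:
    c=np.array([plane('top',T(*q),z)[:2] for q in cs]); l=c[:2].mean(0)-c[2:].mean(0)
    print(nm,c.mean(0),np.linalg.norm(l),'yaw',np.degrees(np.arctan2(-l[0],l[1])))
E
```

```text
venturi top [0.6029 0.0831 0.0459] 0.1
cup rim [ 0.615  -0.0525  0.0446] 0.1
valve top [ 0.622  -0.1225  0.0455] 0.1
float top [0.6099 0.0285 0.0277] 0.0
s1a [0.504  0.1392 0.0046] 0.7
s1b [0.4521 0.1431 0.0044] 0.2
s2a [0.4989 0.0704 0.0011] 0.8
s2b [0.4455 0.0739 0.0009] 2.7
s3a [ 0.4934  0.0002 -0.0012] 0.7
s3b [0.4401 0.0033 0.0068] 3.8
s4a [ 0.489  -0.0705  0.0016] 0.1
s4b [ 0.4335 -0.0662  0.0041] 6.9
cross R corner [ 0.6338  0.058  -0.0038] 1.5
hex top [0.6381 0.0205 0.0145] 3.3
hex bot [0.5772 0.0166 0.0069] 0.3
batten L far [0.6372 0.14   0.0243] 1.0
batten L near [0.5577 0.1326 0.0188] 2.0
bottle (array([ 0.3673, -0.0847,  0.0913]), np.float64(0.010367719227828075))
rail [0.3384 0.     0.0754] [0.0049 1.     0.025 ]
valve ((301.5806579589844, 191.40322875976562), 12.229744911193848) [ 0.6179 -0.1215  0.041 ]
float ((230.0, 197.5), (15.0, 14.0), 90.0) [0.6074 0.0272 0.033 ]
board [ 0.6129 -0.0161] 0.30719966529847936 yaw 5.941107581000371
boardplane [ 0.6131 -0.0165] 0.2921712241246156 yaw 5.893985511682995
rack outer [0.4704 0.0371] 0.28491891182323553 yaw -3.9885471952482114
```

```bash
cat >> h.py <<'E'
def go(x,y,z,psi=None):
    s=ctrl.get_state(); p=np.array(s['position']); M=R.from_rotvec(s['tool_rot']).as_matrix()
    d=M.T@(np.array([x,y,z])-p)*100
    cur=np.degrees(np.arctan2(M[1,1],M[0,1]))
    print('t',round(s['time'],2),'pos',p.round(4),'psi',round(cur,2),'tilt',M[:,2].round(4),'shift cm',d.round(2),'az',None if psi is None else round(cur-psi,1),'F',np.round(s['ft_force'],1),'w',round(s['grip_width']*87,1),'gf',np.round(s['grip_force'],1))
E
python3 -c "
from h import *
print(tri((32,233),(315,322))); go(.609,.028,.15,4)"
```

```text
(array([0.53212648, 0.37652849, 0.1589736 ]), np.float64(0.005841521857551538))
t 0.1 pos [0.2801 0.5861 0.2913] psi 64.46 tilt [-6.0e-04 -1.6e-03 -1.0e+00] shift cm [-53.73 -36.15  14.19] az 60.5 F [0.2 0.4 0.4] w 87.1 gf 0.0
```

>>> {"api": "drive_tool", "payload": {
  "motion": [
    [[0, 0, -2], [0, 0, 10], 1],
    [[0, 0, -2], [0, 0, 10], 1],
    [[0, 0, -2], [0, 0, 10], 1],
    [[0, 0, -2], [0, 0, 10], 1],
    [[0, 0, -2], [0, 0, 10], 1],
    [[0, 0, -2], [0, 0, 10], 1]
  ],
  "force": 15
}}

```text
time: 0.85
position: [0.2802, 0.5863, 0.4123]
tool_rot: [2.14, 2.3, -0.002]
ft_force: [-0.5, 0.5, 0.0]
grip_width: 1.003
grip_force: 0.0
```

```bash
python3 -c "
from h import *
go(.609,.028,.25,4)"
```

```text
t 0.85 pos [0.2802 0.5863 0.4123] psi 4.13 tilt [-4.e-04 -1.e-03 -1.e+00] shift cm [-58.04  28.78  16.27] az 0.1 F [-0.5  0.5  0. ] w 87.2 gf 0.0
```

>>> {"api": "drive_tool", "payload": {
  "motion": [
    [[-4.8, 2.4, 0], [0, 0, 0], 1],
    [[-4.8, 2.4, 0], [0, 0, 0], 1],
    [[-4.8, 2.4, 0], [0, 0, 0], 1],
    [[-4.8, 2.4, 0], [0, 0, 0], 1],
    [[-4.8, 2.4, 0], [0, 0, 0], 1],
    [[-4.8, 2.4, 0], [0, 0, 0], 1],
    [[-4.8, 2.4, 2], [0, 0, 0], 1],
    [[-4.8, 2.4, 4], [0, 0, 0], 1],
    [[-4.8, 2.4, 4], [0, 0, 0], 1],
    [[-4.8, 2.4, 4], [0, 0, 0], 1],
    [[-4.8, 2.4, 4], [0, 0, 0], 1],
    [[-4.8, 2.4, 4], [0, 0, 0], 0.5]
  ]
}}

```text
time: 2.35
position: [0.6034, 0.0487, 0.2041]
tool_rot: [-2.133, -2.306, -0.0]
ft_force: [0.4, 1.5, 0.8]
grip_width: 0.947
grip_force: 0.0
```

```bash
python3 -c "
from h import *
go(.609,.028,.089,4)"
```

```text
t 2.35 pos [0.6034 0.0487 0.2041] psi 4.48 tilt [ 0.e+00  3.e-04 -1.e+00] shift cm [-2.11  0.39 11.51] az 0.5 F [0.4 1.5 0.8] w 82.4 gf 0.0
```

>>> {"api": "drive_tool", "payload": {
  "motion": [
    [[-0.4, 0, 2], [0, 0, 0], 0.5],
    [[0, 0, 3], [0, 0, 0], 0.5],
    [[0, 0, 0], [0, 0, 0], 0.5],
    [[0, 0, 0], [0, 0, 0], 0.5]
  ]
}}

```text
time: 2.85
position: [0.6037, 0.0467, 0.1566]
tool_rot: [2.132, 2.307, 0.002]
ft_force: [-0.1, -0.4, 1.1]
grip_width: 0.755
grip_force: 0.0
```

```bash
python3 -c "
from h import *
go(.609,.028,.089,4)
a=ctrl.get_image('top')[130:300,148:338,::-1];b=ctrl.get_image('side')[110:280,200:390,::-1]
cv2.imwrite('pics/p1.png',cv2.resize(np.hstack([a,b]),None,fx=2.1,fy=2.1,interpolation=cv2.INTER_CUBIC))"
```

```text
t 2.85 pos [0.6037 0.0467 0.1566] psi 4.52 tilt [ 1.2e-03  6.0e-04 -1.0e+00] shift cm [-1.91  0.37  6.76] az 0.5 F [-0.1 -0.4  1.1] w 65.7 gf 0.0
```

View pics/p1.png

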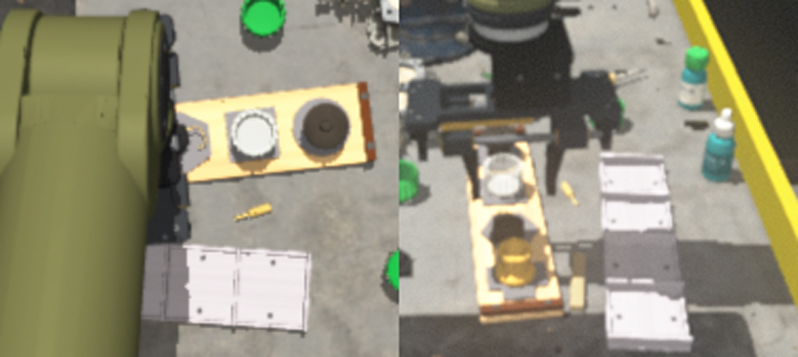

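The arm hides the parts in the top view. In the side view the fingers straddle the board above the float (panel ≈ (505,225)) and its pose is steady, so I go down on the float.

>>> {"api": "drive_tool", "payload": {
  "motion": [
    [[-1.9, 0.4, 1], [0, 0, 0.5], 0.5],
    [[0, 0, 2], [0, 0, 0], 0.5],
    [[0, 0, 2], [0, 0, 0], 0.5],
    [[0, 0, 1.7], [0, 0, 0], 0.5],
    [[0, 0, 0], [0, 0, 0], 0.5],
    [[0, 0, 0], [0, 0, 0], 0.5]
  ]
}}

```text
time: 3.7
position: [0.6091, 0.0274, 0.0887]
tool_rot: [2.143, 2.297, 0.0]
ft_force: [-0.5, 0.1, 0.1]
grip_width: 0.749
grip_force: 0.0
```

```bash
python3 -c "
from h import *
go(.609,.028,.089,4)"
```

```text
t 3.7 pos [0.6091 0.0274 0.0887] psi 3.97 tilt [ 4.e-04  0.e+00 -1.e+00] shift cm [ 0.06 -0.01 -0.03] az -0.0 F [-0.5  0.1  0.1] w 65.2 gf 0.0
```

>>> {"api": "drive_tool", "payload": {
  "motion": [
    [[0, 0, 0], [0, 0, 0], -0.5],
    [[0, 0, 0], [0, 0, 0], -0.5],
    [[0, 0, 0], [0, 0, 0], -0.5],
    [[0, 0, 0], [0, 0, 0], -0.5],
    [[0, 0, -1], [0, 0, 0], -0.5],
    [[0, 0, -3], [0, 0, 0], -0.5],
    [[0, 0, -3], [0, 0, 8], -0.5],
    [[0, 0, 0], [0, 0, 0], -0.5],
    [[0, 0, 0], [0, 0, 0], -0.5]
  ]
}}

```text
time: 4.82
position: [0.6084, 0.0274, 0.1583]
tool_rot: [-2.296, -2.143, 0.0]
ft_force: [-0.1, 0.5, -0.8]
grip_width: 0.376
grip_force: 14.7
```

```bash
python3 -c "
from h import *
go(.468,.010,.082,-4)"
```

```text
t 4.83 pos [0.6084 0.0274 0.1583] psi -3.96 tilt [-5.e-04  2.e-04 -1.e+00] shift cm [ -2.7  -13.89   7.63] az 0.0 F [-0.1  0.5 -0.8] w 32.7 gf 14.7
```

>>> {"api": "drive_tool", "payload": {
  "motion": [
    [[-0.9, -4, 0], [0, 0, 0], -0.5],
    [[-0.9, -5, 0], [0, 0, 0], -0.5],
    [[-0.9, -4.9, 0], [0, 0, 0], -0.5],
    [[0, 0, 1], [0, 0, 0], -0.5],
    [[0, 0, 2], [0, 0, 0], -0.5],
    [[0, 0, 2], [0, 0, 0], -0.5],
    [[0, 0, 0], [0, 0, 0], -0.5],
    [[0, 0, 0], [0, 0, 0], -0.5]
  ]
}}

```text
time: 5.82
position: [0.4688, 0.01, 0.1086]
tool_rot: [2.298, 2.142, -0.001]
ft_force: [-0.5, 0.5, 0.6]
grip_width: 0.374
grip_force: 14.7
```

```bash
python3 -c "
from h import *
go(.468,.010,.082,-4)
b=ctrl.get_image('side')[130:280,240:400,::-1]
cv2.imwrite('pics/p2.png',cv2.resize(b,None,fx=3.5,fy=3.5,interpolation=cv2.INTER_CUBIC))"
```

```text
t 5.83 pos [0.4688 0.01   0.1086] psi -4.03 tilt [ 1.e-04 -6.e-04 -1.e+00] shift cm [-0.   -0.08  2.66] az -0.0 F [-0.5  0.5  0.6] w 32.6 gf 14.7
```

View pics/p2.png

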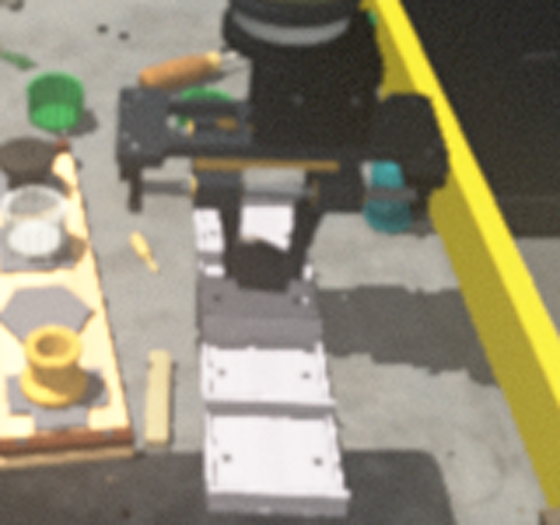

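The black float is held level over the third bay (panel (262,265)), clear of the rail. Lowering and releasing it.

>>> {"api": "drive_tool", "payload": {
  "motion": [
    [[0, 0, 1.3], [0, 0, 0], -0.5],
    [[0, 0, 1.3], [0, 0, 0], -0.5],
    [[0, 0, 0], [0, 0, 0], -0.5],
    [[0, 0, 0], [0, 0, 0], -0.5],
    [[0, 0, 0], [0, 0, 0], 0.1],
    [[0, 0, 0], [0, 0, 0], 0.1],
    [[0, 0, 0], [0, 0, 0], 0.1],
    [[0, 0, -2], [0, 0, 0], 0.1],
    [[0, 0, -4], [0, 0, 0], 0.4],
    [[0, 0, -4], [0, 0, 0], 0.4]
  ]
}}

```text
time: 7.12
position: [0.468, 0.01, 0.1835]
tool_rot: [-2.298, -2.141, 0.001]
ft_force: [0.7, -0.0, 0.1]
grip_width: 0.668
grip_force: 0.0
```

```bash
python3 -c "
from h import *
go(.615,-.052,.16,4)"
```

```text
t 7.12 pos [0.468  0.01   0.1835] psi -4.05 tilt [-4.e-04 -2.e-04 -1.e+00] shift cm [-5.14 15.1   2.35] az -8.1 F [ 0.7 -0.   0.1] w 58.1 gf 0.0
```

>>> {"api": "drive_tool", "payload": {
  "motion": [
    [[-1.7, 5, 0], [0, 0, 0], 0.5],
    [[-1.7, 5, 0], [0, 0, 0], 0.5],
    [[-1.7, 5.1, 0], [0, 0, 0], 0.5],
    [[0, 0, 1], [0, 0, -8], 0.5],
    [[0, 0, 0], [0, 0, 0], 0.5],
    [[0, 0, 0], [0, 0, 0], 0.5]
  ]
}}

```text
time: 7.88
position: [0.615, -0.0511, 0.1728]
tool_rot: [-2.145, -2.295, -0.001]
ft_force: [-0.4, -0.1, -0.0]
grip_width: 0.747
grip_force: 0.0
```

```bash
python3 -c "
from h import *
go(.615,-.0525,.092,4)
a=ctrl.get_image('top')[130:300,148:338,::-1];b=ctrl.get_image('side')[110:280,200:390,::-1]
cv2.imwrite('pics/p3.png',cv2.resize(np.hstack([a,b]),None,fx=2.1,fy=2.1,interpolation=cv2.INTER_CUBIC))"
```

```text
t 7.88 pos [ 0.615  -0.0511  0.1728] psi 3.85 tilt [ 2.e-04  6.e-04 -1.e+00] shift cm [-0.14 -0.01  8.08] az -0.2 F [-0.4 -0.1 -0. ] w 65.0 gf 0.0
```

View pics/p3.png

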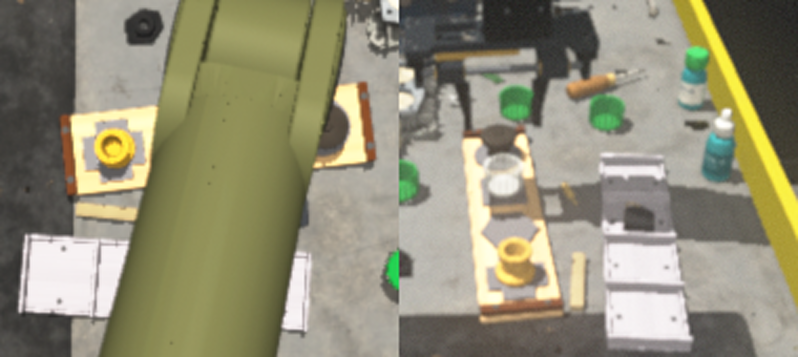

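The float stands flat in the third bay (right panel (638,217)), and the gripper is over the cup row. Next I grip the cup.

>>> {"api": "drive_tool", "payload": {
  "motion": [
    [[-0.1, 0, 3], [0, 0, 0], 0.5],
    [[0, 0, 3], [0, 0, 0], 0.5],
    [[0, 0, 2.1], [0, 0, 0], 0.5],
    [[0, 0, 0], [0, 0, 0], 0.5],
    [[0, 0, 0], [0, 0, 0], -0.3],
    [[0, 0, 0], [0, 0, 0], -0.3],
    [[0, 0, 0], [0, 0, 0], -0.3],
    [[0, 0, 0], [0, 0, 0], -0.3],
    [[0, 0, -1], [0, 0, 0], -0.3],
    [[0, 0, -3], [0, 0, 0], -0.3],
    [[0, 0, -4], [0, 0, 8], -0.3],
    [[0, 0, 0], [0, 0, 0], -0.3]
  ]
}}

```text
time: 9.48
position: [0.6175, -0.0529, 0.1755]
tool_rot: [2.296, 2.138, 0.008]
ft_force: [0.5, -0.6, -0.6]
grip_width: 0.486
grip_force: 14.9
```

```bash
python3 -c "
from h import *
go(.4724,.0719,.085,-4)"
```

```text
t 9.47 pos [ 0.6175 -0.0529  0.1755] psi -4.08 tilt [ 6.9e-03  2.0e-04 -1.0e+00] shift cm [ 11.41 -15.42   8.95] az -0.1 F [ 0.5 -0.6 -0.6] w 42.3 gf 14.9
```

>>> {"api": "drive_tool", "payload": {
  "motion": [
    [[2.8, -3.9, 0], [0, 0, 0], -0.3],
    [[2.8, -3.9, 0], [0, 0, 0], -0.3],
    [[2.8, -3.8, 0], [0, 0, 0], -0.3],
    [[2.8, -3.8, 0], [0, 0, 0], -0.3],
    [[0, 0, 3], [0, 0, 0], -0.3],
    [[0, 0, 3], [0, 0, 0], -0.3],
    [[0, 0, 0], [0, 0, 0], -0.3],
    [[0, 0, 0], [0, 0, 0], -0.3]
  ]
}}

```text
time: 10.48
position: [0.47, 0.07, 0.112]
tool_rot: [2.298, 2.141, 0.0]
ft_force: [0.6, 0.8, -0.0]
grip_width: 0.482
grip_force: 14.9
```

```bash
python3 -c "
from h import *
go(.4724,.0719,.085,-4)
b=ctrl.get_image('side')[130:280,240:400,::-1]
cv2.imwrite('pics/p4.png',cv2.resize(b,None,fx=3.5,fy=3.5,interpolation=cv2.INTER_CUBIC))"
```

```text
t 10.47 pos [0.47  0.07  0.112] psi -4.04 tilt [ 4.e-04 -1.e-04 -1.e+00] shift cm [0.21 0.22 2.7 ] az -0.0 F [ 0.6  0.8 -0. ] w 42.0 gf 14.9
```

View pics/p4.png

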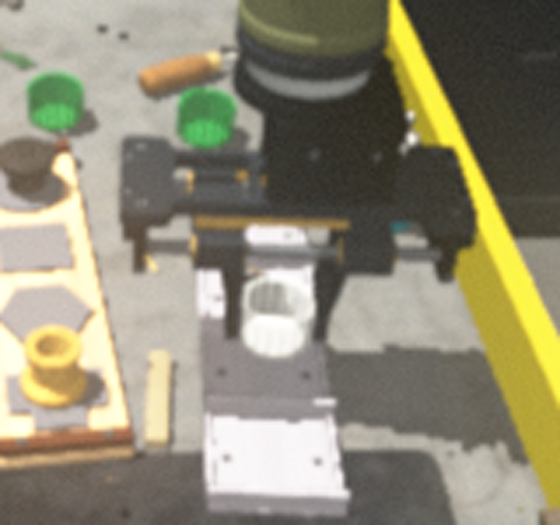

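The silvery cup is held upright over the second bay (panel (277,315)); the float and the bottle are clear. Lowering and releasing it.

>>> {"api": "drive_tool", "payload": {
  "motion": [
    [[0.2, 0.2, 1.3], [0, 0, 0], -0.3],
    [[0, 0, 1.4], [0, 0, 0], -0.3],
    [[0, 0, 0], [0, 0, 0], -0.3],
    [[0, 0, 0], [0, 0, 0], -0.3],
    [[0, 0, 0], [0, 0, 0], 0.3],
    [[0, 0, 0], [0, 0, 0], 0.3],
    [[0, 0, 0], [0, 0, 0], 0.3],
    [[0, 0, -2], [0, 0, 0], 0.4],
    [[0, 0, -4], [0, 0, 0], 0.4],
    [[0, 0, -4], [0, 0, 0], 0.4],
    [[0, 0, 0], [0, 0, 0], 0.5]
  ]
}}

```text
time: 11.9
position: [0.4738, 0.0725, 0.1877]
tool_rot: [2.297, 2.14, 0.011]
ft_force: [0.4, -0.1, 0.2]
grip_width: 0.729
grip_force: 0.0
```

```bash
python3 -c "
from h import *
go(.6205,-.1218,.094,4)"
```

```text
t 11.9 pos [0.4738 0.0725 0.1877] psi -4.04 tilt [ 0.0063  0.0031 -1.    ] shift cm [-18.38  15.94   9.4 ] az -8.0 F [ 0.4 -0.1  0.2] w 63.4 gf 0.0
```

>>> {"api": "drive_tool", "payload": {
  "motion": [
    [[-4.6, 4, 0], [0, 0, 0], 0.5],
    [[-4.6, 4, 0], [0, 0, 0], 0.5],
    [[-4.6, 4, 0], [0, 0, 0], 0.5],
    [[-4.6, 4, 0], [0, 0, 0], 0.5],
    [[0, 0, 1], [0, 0, -8], 0.5],
    [[0, 0, 0], [0, 0, 0], 0.5],
    [[0, 0, 0], [0, 0, 0], 0.5]
  ]
}}

```text
time: 12.78
position: [0.6181, -0.1218, 0.174]
tool_rot: [-2.144, -2.295, -0.0]
ft_force: [-0.2, 0.2, 0.7]
grip_width: 0.746
grip_force: 0.0
```

```bash
python3 -c "
from h import *
go(.6205,-.1218,.094,4)"
```

```text
t 12.78 pos [ 0.6181 -0.1218  0.174 ] psi 3.9 tilt [-8.e-04  9.e-04 -1.e+00] shift cm [-0.02  0.25  8.  ] az -0.1 F [-0.2  0.2  0.7] w 64.9 gf 0.0
```

>>> {"api": "drive_tool", "payload": {
  "motion": [
    [[0, 0.2, 3], [0, 0, 0], 0.5],
    [[0, 0, 3], [0, 0, 0], 0.5],
    [[0, 0, 2], [0, 0, 0], 0.5],
    [[0, 0, 0], [0, 0, 0], 0.5],
    [[0, 0, 0], [0, 0, 0], -0.3],
    [[0, 0, 0], [0, 0, 0], -0.3],
    [[0, 0, 0], [0, 0, 0], -0.3],
    [[0, 0, 0], [0, 0, 0], -0.3],
    [[0, 0, -1], [0, 0, 0], -0.3],
    [[0, 0, -3], [0, 0, 0], -0.3],
    [[0, 0, -4], [0, 0, 8], -0.3],
    [[0, 0, 0], [0, 0, 0], -0.3]
  ]
}}

```text
time: 14.28
position: [0.6223, -0.1235, 0.1784]
tool_rot: [2.296, 2.138, 0.007]
ft_force: [-0.0, 0.0, -1.4]
grip_width: 0.484
grip_force: 15.0
```

```bash
python3 -c "
from h import *
go(.4773,.1417,.087,-4)"
```

```text
t 14.28 pos [ 0.6223 -0.1235  0.1784] psi -4.08 tilt [ 6.4e-03 -5.0e-04 -1.0e+00] shift cm [ 25.42 -16.4    9.03] az -0.1 F [-0.   0.  -1.4] w 42.1 gf 15.0
```

>>> {"api": "drive_tool", "payload": {
  "motion": [
    [[4.2, -2.7, 0], [0, 0, 0], -0.3],
    [[4.3, -2.7, 0], [0, 0, 0], -0.3],
    [[4.2, -2.7, 0], [0, 0, 0], -0.3],
    [[4.3, -2.8, 0], [0, 0, 0], -0.3],
    [[4.2, -2.7, 0], [0, 0, 0], -0.3],
    [[4.2, -2.8, 0], [0, 0, 0], -0.3],
    [[0, 0, 3], [0, 0, 0], -0.3],
    [[0, 0, 3], [0, 0, 0], -0.3],
    [[0, 0, 0], [0, 0, 0], -0.3],
    [[0, 0, 0], [0, 0, 0], -0.3]
  ]
}}

```text
time: 15.52
position: [0.4751, 0.1421, 0.1151]
tool_rot: [2.298, 2.141, 0.001]
ft_force: [1.1, -0.2, -0.2]
grip_width: 0.483
grip_force: 15.0
```

```bash
python3 -c "
from h import *
go(.4773,.1417,.087,-4)
b=ctrl.get_image('side')[130:280,240:400,::-1]
cv2.imwrite('pics/p5.png',cv2.resize(b,None,fx=3.5,fy=3.5,interpolation=cv2.INTER_CUBIC))"
```

```text
t 15.53 pos [0.4751 0.1421 0.1151] psi -4.05 tilt [ 5.e-04 -0.e+00 -1.e+00] shift cm [-0.02  0.22  2.81] az -0.0 F [ 1.1 -0.2 -0.2] w 42.0 gf 15.0
```

View pics/p5.png

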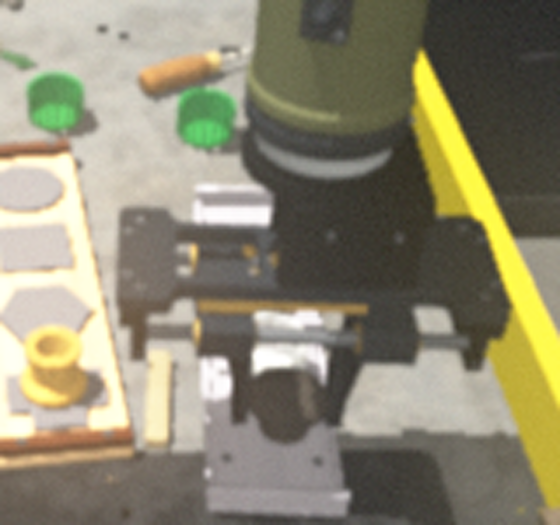

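The brown valve is held head-up over the left bay (panel (287,400)). Lowering and releasing it, then on to the venturi. That one I grip along the rack, because the bottle at (289,320) stands near its bay.

>>> {"api": "drive_tool", "payload": {
  "motion": [
    [[0, 0.2, 1.4], [0, 0, 0], -0.3],
    [[0, 0, 1.4], [0, 0, 0], -0.3],
    [[0, 0, 0], [0, 0, 0], -0.3],
    [[0, 0, 0], [0, 0, 0], -0.3],
    [[0, 0, 0], [0, 0, 0], 0.3],
    [[0, 0, 0], [0, 0, 0], 0.3],
    [[0, 0, 0], [0, 0, 0], 0.3],
    [[0, 0, -2], [0, 0, 0], 0.4],
    [[0, 0, -4], [0, 0, 0], 0.4],
    [[0, 0, -4], [0, 0, 0], 0.4],
    [[0, 0, -2], [0, 0, 0], 0.4]
  ]
}}

```text
time: 16.95
position: [0.4776, 0.1424, 0.2089]
tool_rot: [2.298, 2.141, 0.006]
ft_force: [-0.7, 0.0, -0.1]
grip_width: 0.701
grip_force: 0.0
```

```bash
python3 -c "
from h import *
go(.603,.0831,.102,96)
print(ctrl.get_state()['joint_positions'].round(2))"
```

```text
t 16.95 pos [0.4776 0.1424 0.2089] psi -4.05 tilt [ 0.003   0.0021 -1.    ] shift cm [-5.05 12.9  10.72] az -100.0 F [-0.7  0.  -0.1] w 61.0 gf 0.0
[-0.94  0.05  0.61  1.95 -0.03  1.15 -0.38]
```

>>> {"api": "drive_tool", "payload": {
  "motion": [
    [[-2.5, 6.4, 0], [0, 0, 0], 0.4],
    [[-2.5, 6.4, 0], [0, 0, 0], 0.4],
    [[0, 0, 0], [0, 0, 10], 0.4],
    [[0, 0, 0], [0, 0, 10], 0.4],
    [[0, 0, 0], [0, 0, 10], 0.4],
    [[0, 0, 0], [0, 0, 10], 0.2],
    [[0, 0, 0], [0, 0, 10], 0.2],
    [[0, 0, 0], [0, 0, 10], 0.2],
    [[0, 0, 0], [0, 0, 10], 0.2],
    [[0, 0, 4], [0, 0, 10], 0.2],
    [[0, 0, 0], [0, 0, 0], 0.2],
    [[0, 0, 0], [0, 0, 0], 0.2]
  ]
}}

```text
time: 18.45
position: [0.5901, 0.0885, 0.1674]
tool_rot: [3.137, 0.168, 0.001]
ft_force: [0.1, -0.1, 1.1]
grip_width: 0.596
grip_force: 0.0
```

```bash
python3 -c "
from h import *
go(.603,.0831,.102,-84)
a=ctrl.get_image('top')[160:296,148:338,::-1];b=ctrl.get_image('side')[120:290,200:390,::-1]
cv2.imwrite('pics/p6.png',cv2.resize(b,None,fx=3.2,fy=3.2,interpolation=cv2.INTER_CUBIC))"
```

```text
t 18.45 pos [0.5901 0.0885 0.1674] psi -83.88 tilt [ 8.e-04 -0.e+00 -1.e+00] shift cm [1.22 0.68 6.54] az 0.1 F [ 0.1 -0.1  1.1] w 51.8 gf 0.0
```

View pics/p6.png

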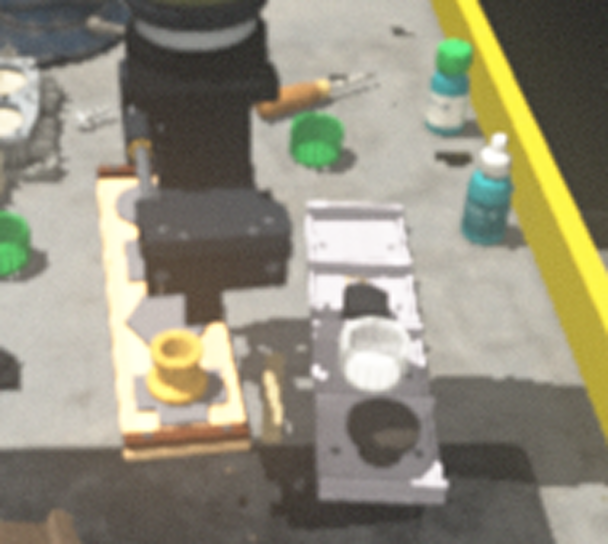

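The valve (382,430), cup (375,352) and float (365,298) all stand in their bays, and the venturi (178,362) is still untouched. Next I grip its collar.

>>> {"api": "drive_tool", "payload": {
  "motion": [
    [[1.2, 0.7, 0], [0, 0, 0], 0.2],
    [[0, 0, 3], [0, 0, 0], 0.2],
    [[0, 0, 2], [0, 0, 0], 0.2],
    [[0, 0, 1.5], [0, 0, 0], 0.2],
    [[0, 0, 0], [0, 0, 0], 0.2],
    [[0, 0, 0], [0, 0, 0], -0.5],
    [[0, 0, 0], [0, 0, 0], -0.5],
    [[0, 0, 0], [0, 0, 0], -0.5],
    [[0, 0, 0], [0, 0, 0], -0.5]
  ]
}}

```text
time: 19.68
position: [0.6028, 0.0831, 0.1023]
tool_rot: [-3.137, -0.164, -0.002]
ft_force: [1.1, 0.9, 4.4]
grip_width: 0.377
grip_force: 15.0
```

```bash
python3 -c "
from h import *
go(.4627,-.0677,.0945,-94)"
```

```text
t 19.68 pos [0.6028 0.0831 0.1023] psi -84.03 tilt [ 1.3e-03  8.0e-04 -1.0e+00] shift cm [-15.5   13.55   0.75] az 10.0 F [1.1 0.9 4.4] w 32.8 gf 15.0
```

>>> {"api": "drive_tool", "payload": {
  "motion": [
    [[0, 0, -1], [0, 0, 0], -0.5],
    [[0, 0, -4], [0, 0, 0], -0.5],
    [[0, 0, -4], [0, 0, 0], -0.5],
    [[-3.9, 3.4, 0], [0, 0, 0], -0.5],
    [[-3.9, 3.4, 0], [0, 0, 0], -0.5],
    [[-3.9, 3.4, 0], [0, 0, 0], -0.5],
    [[-3.8, 3.3, 0], [0, 0, 0], -0.5],
    [[0, 0, 0], [0, 0, 10], -0.5],
    [[0, 0, 0], [0, 0, 0], -0.5],
    [[0, 0, 0], [0, 0, 0], -0.5]
  ]
}}

```text
time: 20.92
position: [0.4624, -0.0673, 0.1917]
tool_rot: [3.139, -0.106, 0.0]
ft_force: [0.4, -0.2, 0.8]
grip_width: 0.374
grip_force: 15.0
```

```bash
python3 -c "
from h import *
go(.4627,-.0677,.0945,-94)"
```

```text
t 20.93 pos [ 0.4624 -0.0673  0.1917] psi -93.85 tilt [ 2.e-04 -4.e-04 -1.e+00] shift cm [0.03 0.04 9.72] az 0.1 F [ 0.4 -0.2  0.8] w 32.6 gf 15.0
```

>>> {"api": "drive_tool", "payload": {
  "motion": [
    [[0, 0, 4], [0, 0, 0], -0.5],
    [[0, 0, 3], [0, 0, 0], -0.5],
    [[0, 0, 0], [0, 0, 0], -0.5],
    [[0, 0, 0], [0, 0, 0], -0.5]
  ]
}}

```text
time: 21.42
position: [0.463, -0.0677, 0.1223]
tool_rot: [3.138, -0.109, 0.001]
ft_force: [-0.4, 0.1, 0.1]
grip_width: 0.372
grip_force: 15.0
```

```bash
python3 -c "
from h import *
go(.4627,-.0677,.0945,-94)
b=ctrl.get_image('side')[120:270,240:400,::-1]
cv2.imwrite('pics/p7.png',cv2.resize(b,None,fx=3.5,fy=3.5,interpolation=cv2.INTER_CUBIC))"
```

```text
t 21.43 pos [ 0.463  -0.0677  0.1223] psi -93.98 tilt [ 8.0e-04 -1.3e-03 -1.0e+00] shift cm [-0.03 -0.01  2.78] az 0.0 F [-0.4  0.1  0.1] w 32.4 gf 15.0
```

View pics/p7.png

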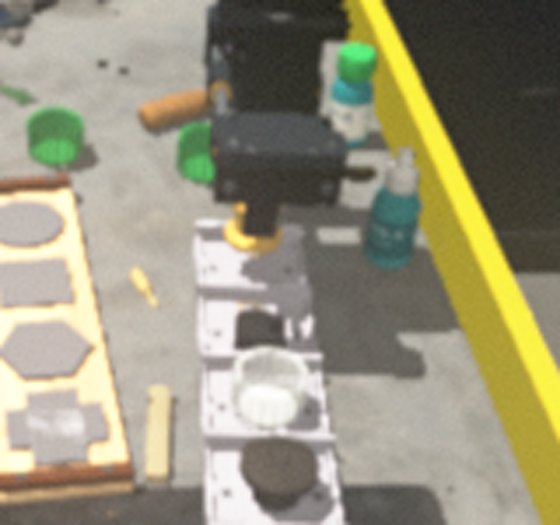

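```bash
python3 - <<'E'
from h import *
im=cv2.imread('pics/p7.png');m=cv2.inRange(cv2.cvtColor(im,cv2.COLOR_BGR2HSV),(18,150,100),(32,255,255));m[:, :215]=0;m[:,300:]=0;m[:195]=0;m[280:]=0
c=max(cv2.findContours(m,cv2.RETR_EXTERNAL,cv2.CHAIN_APPROX_NONE)[0],key=cv2.contourArea);b=cv2.boundingRect(c);print(b)
for u,v in[(b[0],236),(b[0]+b[2],236),(b[0]+b[2]/2,b[1]+b[3])]: print(plane('side',(240+u/3.5,120+v/3.5),.037).round(4))
print(b[0]+b[2]/2)
E
```

```text
Traceback (most recent call last):
ValueError: max() iterable argument is empty
```

```bash
python3 - <<'E'
from h import *
im=cv2.imread('pics/p7.png');h=cv2.cvtColor(im,cv2.COLOR_BGR2HSV);print(h[236,215:300:6].tolist())
m=cv2.inRange(h,(8,110,80),(35,255,255));m[:, :215]=0;m[:,300:]=0;m[:215]=0;m[280:]=0
b=cv2.boundingRect(m);print(b)
for u,v in[(b[0],236),(b[0]+b[2],236),(b[0]+b[2]/2,b[1]+b[3])]: print(plane('side',(240+u/3.5,120+v/3.5),.037).round(4))
E
```

```text
[[8, 14, 148], [11, 36, 157], [22, 130, 245], [28, 120, 255], [27, 126, 255], [19, 140, 213], [19, 137, 167], [19, 110, 116], [18, 97, 110], [19, 98, 102], [18, 116, 134], [18, 87, 153], [4, 12, 143], [0, 11, 142], [13, 13, 138]]
(224, 215, 56, 37)
[ 0.4831 -0.0641  0.037 ]
[ 0.4446 -0.0632  0.037 ]
[ 0.4663 -0.0455  0.037 ]
```

The flange spans x = 0.445–0.483, so its centre is at about 0.464. That is within 1–2 mm of the bay centre. Lowering and releasing it.

>>> {"api": "drive_tool", "payload": {
  "motion": [
    [[0, 0, 1.4], [0, 0, 0], -0.5],
    [[0, 0, 1.4], [0, 0, 0], -0.5],
    [[0, 0, 0], [0, 0, 0], -0.5],
    [[0, 0, 0], [0, 0, 0], -0.5],
    [[0, 0, 0], [0, 0, 0], -0.05],
    [[0, 0, 0], [0, 0, 0], -0.05],
    [[0, 0, 0], [0, 0, 0], -0.05],
    [[0, 0, -2], [0, 0, 0], -0.05],
    [[0, 0, -4], [0, 0, 0], 0],
    [[0, 0, -5], [0, 0, 0], 0],
    [[0, 0, -5], [0, 0, 0], 0],
    [[0, 0, -5], [0, 0, 0], 0]
  ]
}}

```text
time: 22.98
position: [0.4619, -0.0677, 0.3053]
tool_rot: [-3.137, 0.111, -0.002]
ft_force: [0.0, 0.4, -0.3]
grip_width: 0.499
grip_force: 0.0
```

>>> {"api": "drive_tool", "payload": {
  "motion": [
    [[5, 0, 0], [0, 0, 0], 0],
    [[5, 4, 0], [0, 0, 0], 0],
    [[5, 5, 0], [0, 0, 0], 0],
    [[5, 5, 0], [0, 0, 0], 0],
    [[2, 5, 0], [0, 0, 0], 0],
    [[0, 5, 0], [0, 0, 0], 0],
    [[0, 0, 0], [0, 0, 0], 0],
    [[0, 0, 0], [0, 0, 0], 0]
  ]
}}

```text
time: 23.98
position: [0.6345, -0.2979, 0.303]
tool_rot: [-3.136, 0.118, 0.01]
ft_force: [-0.7, 0.5, -0.0]
grip_width: 0.499
grip_force: 0.0
```

```bash
python3 -c "
from h import *
go(0,0,0)
a=ctrl.get_image('top')[225:300,148:308,::-1];b=ctrl.get_image('side')[170:290,230:390,::-1]
cv2.imwrite('pics/p8.png',cv2.resize(np.vstack([a,b]),None,fx=3,fy=3,interpolation=cv2.INTER_CUBIC))"
```

```text
t 23.98 pos [ 0.6345 -0.2979  0.303 ] psi -94.3 tilt [-0.0064  0.004  -1.    ] shift cm [-65.31 -24.83  30.83] az None F [-0.7  0.5 -0. ] w 43.4 gf 0.0
```

View pics/p8.png

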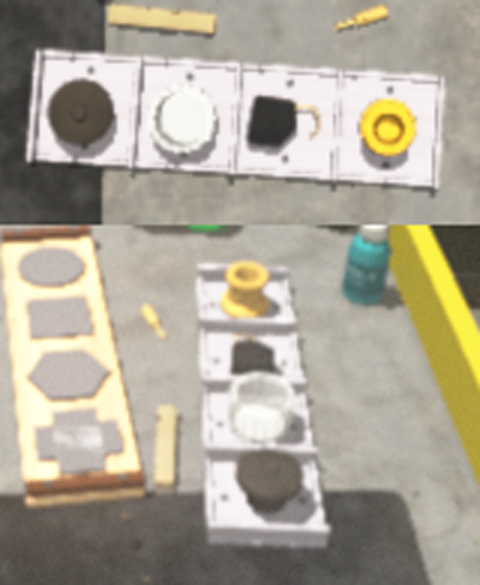

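All four stand in the rack, left to right: valve (81,114), cup (185,118), float block (272,121) with its wire to the right, and venturi (387,128). I check the centres numerically, then hand in.

```bash
python3 - <<'E'
from h import *
c=np.array([.470,.037]);a=np.radians(-4);M=np.array([[np.cos(a),-np.sin(a)],[np.sin(a),np.cos(a)]])
ok=True
for n,p,z,t in[('valve',(81,114),.035,.105),('cup',(185,118),.038,.035),('float block',(270,121),.025,-.027),('venturi',(387,128),.039,-.105)]:
    q=plane('top',(148+p[0]/3,225+p[1]/3),z)[:2]; d=(M.T@(q-c)-[0,t])*1000; print(n,d.round(1)); ok&=abs(d).max()<9
if ok: print(ctrl.close_job())
E
```

```text
valve [-2.8 -2.7]
cup [-0.8 -3.8]
float block [0.1 1.4]
venturi [ 1.2 -0.3]
the job is handed in; nothing more can be done
None
```

All four parts stand in their mirrored bays, each measured within 4 mm of its target spot, and I handed the job in at about 24 s; the judge's verdict was not shown to me.

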